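Repack the reagent kit and close its carton

TASK

Pack the kit so that it can go back to the store: the tip box and the small carton have slid forward in the open kit carton, so push them back to make room along its front, lower the flat buffer bottle upright into that space without dropping it, and close the lid fully. All three pieces must stand flat on the carton's floor; leave the other things on the bench where they are.

Things in the scene. Friction and masses are not known exactly. Their poses are not given: they have to be found in the camera images.
- kit_carton: white reagent kit carton, fixed to the bench, 163 (x) x 229 (y) x 138 mm high, its lid open. Origin at the centre of its underside. Front wall on the -x side; lid hinge along the top of the back wall, at x = +81, z = 137 mm. Inside: x from -79 to +80 mm, y from -112 to +112 mm, floor at z = 2 mm, wall tops at z = 136 mm
- kit_carton_lid (a joint): angle of the carton's light lid, a 2 mm panel 162 mm deep with a 23 mm tuck flap at its free edge that goes down just inside the front wall: 0 shut, 1.57 upright, 1.92 leaning fully back. Its crease is a little stiff: it stays about where it is left, and only from near shut does it sink by itself; pull it forward from behind, then press it down
- lid_edge (a point): middle of the lid's free edge (shut: over the carton's front wall; open: the highest part of the lid, above and a little behind the hinge)
- tip_box: teal pipette tip box with a clear top, shut, inside the carton at its +y end: 86 (x) x 122 (y) x 94 mm, 0.16 kg, plus a 6 mm tab in the middle of its -x face at z = 59 to 65 mm. Origin on its underside; its faces lie at x = -40 (tab to -46) and +46 mm, y = -61 and +61 mm. It slides when pushed.
- strip_carton: small white folding carton with a blue band, inside the kit carton at its -y end: 88 (x) x 84 (y) x 100 mm, 0.16 kg. Origin at the centre of its underside. It slides when pushed.
- buffer_bottle: flat rectangular white bottle with a blue flip-top cap, standing on the bench: body 56 (x) x 190 (y) x 74 mm high; the cap, a rounded block 36 (x) x 40 (y) mm on the middle of its top, spans z = 84 to 110 mm (a 44 x 160 mm shoulder below it ends at z = 80 mm). 0.2 to 0.4 kg. Origin at the centre of its underside. It can be lifted by the cap
- lab_timer: white bench timer, 58 x 66 x 18 mm, a bystander; origin under its centre
- marker_black: black and white marker lying on the bench, 135 mm long, a bystander; origin under its centre
- notebook: dark blue notebook lying on the bench, 210 x 152 x 14 mm, a bystander; origin under its centre
- petri_dish_0: petri dish, 92 mm across and 16 mm high, a bystander; origin under its centre
- scissors: blue-handled scissors lying on the bench, 199 mm long, a bystander
Not all that is in view belongs to the job. Leave any purple look-alike of the tip_box alone.

How it is judged:
By the outcome, as a careful person would: the job done as asked, in the order asked, and still so for the second after the job is handed in, with the robot touching nothing.
It also fails if it takes over 67 s, if anything falls off the work surface, if the arm or the gripper's body presses on something with over 40 N, if the wrist force passes 120 N, or if a joint passes its speed limit or range.

ROBOT

A 6-joint arm with a two-finger parallel gripper is mounted at the origin on a cart in front of the work surface, level with it; the furniture and walls round the work are solid. World frame = base frame: x ahead of the robot, y to its left, z up, the work surface at z = 0. Lengths are in mm, angles in rad, forces in N, time in s.
With the tool pointing down it reaches from about 275 to 1000 mm from the base axis. Payload 8.4 kg.
Tool frame: the origin (TCP) lies between the finger pads; the fingertips stand 17 mm ahead of it and the grasp point (between the pads) lies 2 mm behind it (r.tcp_to_tips is the distance from the TCP to the fingertips, in mm); z points along the fingers, y is the line along which they close (so a half turn about z gives the same grasp; the last joint's range is limited). The gripper opens to 85 mm and grips with 20 to 120 N. Pads are 22 mm wide; open, the fingers measure 114 mm over their backs; the gripper's body (76 mm by 85 mm) begins 54 mm behind the grasp point. The pads swing forward as they close: fully open they stand 13 mm farther back than shut.
Start: joints at [1.286, 0.353, 1.633, -0, 1.155, -0.002], TCP at [174.402, 600.177, 248.281] pointing down, gripper open.
Joint ranges: [-2.63, 2.63], [-0.92, 2.1], [0.06, 2.66], [-1.3, 4.44], [0, 2.69], [-3.02, 3.02]. Speed limits (rad/s): [2.22, 2.22, 2.79, 3.14, 3.14, 3.14].

INTERFACE

Orientations are given as [roll, pitch, yaw] about the fixed x, y, z axes, in that order (R = Rz(yaw) Ry(pitch) Rx(roll)).
In Python, from rig import r gives the robot as it stands. The module is installed in compiled form; this text tells all that it offers.
- The arm moves only by the tool apply_moves, never from a script. Its argument "series" is text: rows parted by semicolons, each of 7 numbers parted by spaces: the shift along the tool's x, y, z in cm, then the turn, a rotation vector about the tool's x, y, z in rad, then the gripper's target within -1 to 1 (shut at 1, half-way at 0, fully open at -1). In form: tx ty tz rx ry rz fingers; .... A call has exactly 10 rows; each row shifts and turns the commanded pose from where the row before left it, along the tool's axes as they then stand; what a row does not reach is not made up. A row lasts 1/12 s, in which the tool goes at most 41.7 mm and 7.16 degrees, less where a joint would pass 70% of its speed; a pose out of reach is approached as far as the arm can. A call with a gripper value outside its range is refused whole. The fingers move at their own pace and stop on an object; "squeeze" is the grip in N (left out, the last holds). Time passes only in rows, so rows that do not move let the fingers close, or fill a call up. It gives the time, the measured TCP pose, the force and the opening at its end, in the units of the state.
- r.sense(): the state, without advancing time (a new reading comes with each control period).
- r.grab_frame(name): name is "side" or "top"; returns the picture (400x640x3 uint8, blue, green, red); there is no depth.
- r.camera_info(name): a dict with "K" (3x3 intrinsics, pixels), "extrinsics" (4x4, takes a point from camera to world coordinates). Camera axes: x right, y down, z forward; pixel columns grow to the right and rows downward; lengths in mm; the calibration is good to about 2 mm. A picture is of the moment at which its call begins. camera_info takes no time and is no camera call.
- r.sign_off(): hands the job in, once; it reports no verdict.
The state is a dict: "clock": time; "qpos": joint angles; "qvel": joint speeds; "joint_efforts": joint torques, N m; "eef_pos": TCP position; "tcp_rot": TCP orientation; "contact_force": force on the tool from outside, world axes, zero at the start; "wrist_torque": the same for the moment, N m; "opening": opening from 0.0 (shut) to 1.0 (fully open).
Only numpy, scipy, OpenCV 4.12 (cv2) and the standard library are available. Lean on these libraries where they do the work, as an engineer would, in place of code of your own. Each camera call takes 0.05 s, during which the arm holds its last target. There are 200 camera calls.

## Working session

There is one attempt and no reset: what is moved stays moved. The work goes in short steps, Python scripts to look and compute and a tool call to move; the robot and the scene stay as the last step left them, time stands still between calls to the robot, and variables do not carry over. Pictures are saved under pics/ and viewed, on a budget of 10 in all, crops included, one or two more only if the job needs it, and the job is handed in when it is done.

Besides the shell and the picture viewer there is one more tool, called as name(argument=value, ...) on one line, values as JSON. apply_moves: Moves the arm, as the interface text tells. Its arguments: {"type":"object","properties":{"series":{"type":"string"},"squeeze":{"type":"number"}},"required":["series"]}

```bash
mkdir -p pics
cat > h.py <<'E'
import numpy as np, cv2
from rig import r
def ray(cam,u,v):
    c=r.camera_info(cam);K=np.array(c["K"]);T=np.array(c["extrinsics"])
    d=T[:3,:3]@np.linalg.inv(K)@np.array([u,v,1.]);return T[:3,3],d
def plane(cam,u,v,z):
    o,d=ray(cam,u,v);return np.round(o+d*(z-o[2])/d[2],1)
def proj(cam,p):
    c=r.camera_info(cam);K=np.array(c["K"]);T=np.linalg.inv(np.array(c["extrinsics"]))
    q=K@(T[:3,:3]@np.array(p,float)+T[:3,3]);return np.round(q[:2]/q[2],1)
E
python3 - <<'E'
from h import *
for n in("side","top"):
    cv2.imwrite(f"pics/{n}0.png",r.grab_frame(n)); print(n,np.round(r.camera_info(n)["K"],1).tolist(),np.round(r.camera_info(n)["extrinsics"],3).tolist())
print(r.sense())
E
```

```text
side [[368.9, 0.0, 330.7], [0.0, 368.9, 198.7], [0.0, 0.0, 1.0]] [[0.91, 0.301, -0.284, 871.693], [0.414, -0.664, 0.623, -796.042], [-0.001, -0.684, -0.729, 1000.034], [0.0, 0.0, 0.0, 1.0]]
top [[397.1, 0.0, 318.9], [0.0, 397.1, 198.5], [0.0, 0.0, 1.0]] [[0.019, -0.992, 0.123, 366.329], [-0.999, -0.015, 0.029, -64.441], [-0.027, -0.123, -0.992, 1408.742], [0.0, 0.0, 0.0, 1.0]]
{'clock': 0.1, 'qpos': array([ 1.28561057e+00,  3.53569967e-01,  1.63405234e+00, -3.24100636e-05,
        1.15518124e+00, -2.40535059e-03]), 'qvel': array([ 0.00151216, -0.00107902, -0.0030272 , -0.00209219,  0.00082202,
        0.0002659 ]), 'joint_efforts': array([-6.27218415e-04, -6.06358624e+01, -3.42819750e+01, -1.74039513e-05,
        3.88097571e-03,  1.14152246e-05]), 'eef_pos': array([174.29291591, 599.79397209, 247.64548465]), 'tcp_rot': array([-3.14038170e+00,  2.67223697e-05,  2.85882536e+00]), 'contact_force': array([-0.15319355,  0.38936833,  0.18029255]), 'wrist_torque': array([0.01968295, 0.00369295, 0.06410933]), 'opening': 1.0002403780921767}
```

View pics/side0.png

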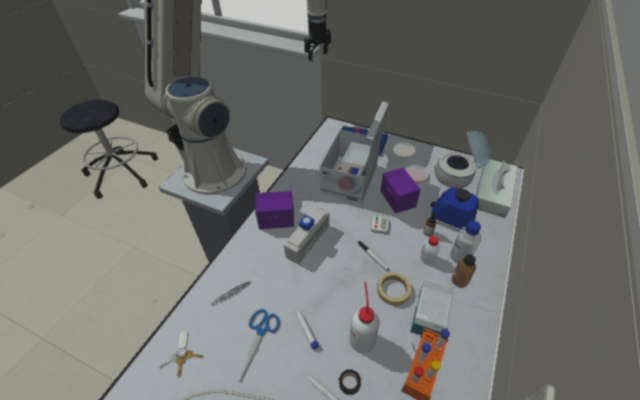

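View pics/top0.png

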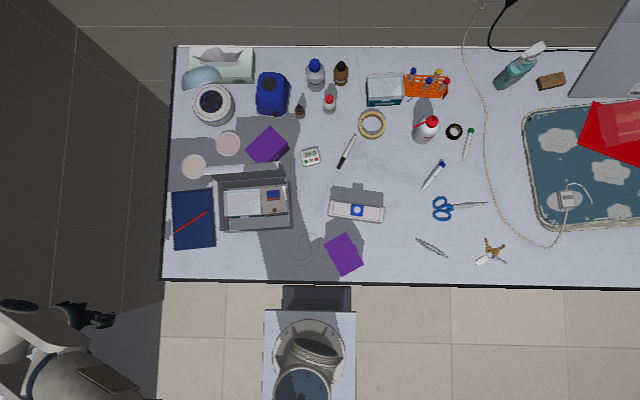

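The top view shows the kit carton at about (255,205) with its lid open, and the buffer bottle at (357,207). The two purple boxes at (266,146) and (343,254) are look-alikes. The tip box must be the piece inside the carton's +y end at (240,202), with the strip carton at (273,202). I'll confirm that in an enlarged crop.

Run:
```python
import cv2,numpy as np
a=cv2.imread("pics/top0.png")[155:255,200:400];b=cv2.imread("pics/side0.png")[95:265,250:450]
a=cv2.resize(a,None,fx=4,fy=4,interpolation=cv2.INTER_CUBIC)
cv2.imwrite("pics/ct.png",a);cv2.imwrite("pics/cs.png",cv2.resize(b,None,fx=3.5,fy=3.5,interpolation=cv2.INTER_CUBIC))
```

```text
(no output)
```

View pics/ct.png

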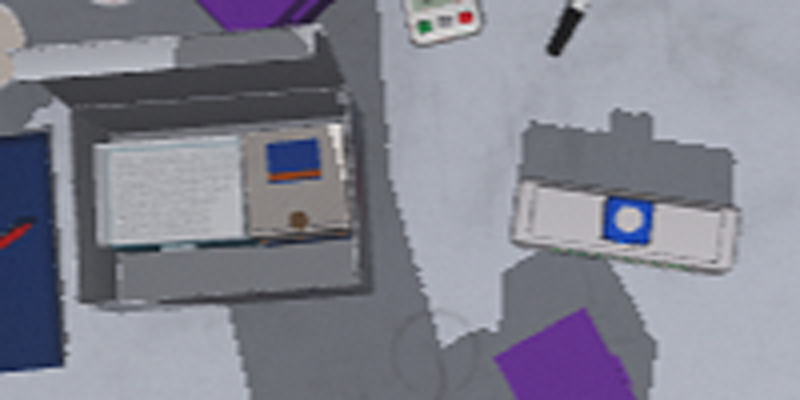

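View pics/cs.png

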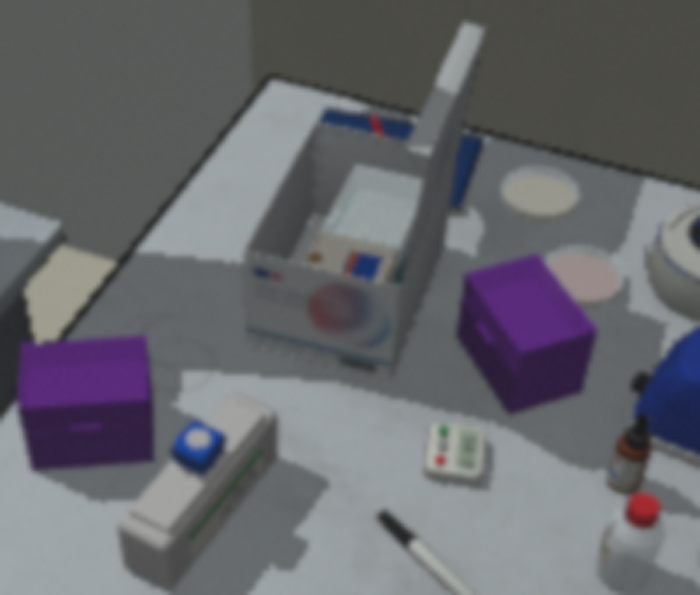

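The crops confirm the pieces: in the carton the clear-topped teal-edged tip box is at crop (170,190) and the strip carton with its blue band is at (297,185). Neither is purple. The bottle's cap is at (629,220).

Run:
```python
from h import *
f=lambda u,v,z:plane("top",200+u/4,155+v/4,z)
for n,u,v,z in [("rimFL",82,303,136),("rimFR",371,293,136),("rimBL",72,108,136),("rimBR",346,92,136),("tipBL",98,143,96),("tipBR",240,137,96),("tipFR",245,243,96),("tipFL",100,247,96),("stBL",245,133,102),("stBR",345,122,102),("stFR",350,232,102),("stFL",248,243,102),
 ("cap",629,220,110),("bBL",518,183,74),("bBR",740,207,74),("bFR",735,272,74),("bFL",511,241,74),("lidL",14,70,295),("lidR",318,28,295),("tab",180,246,64),("purpB",245,28,96),("timer",440,20,18)]: print(n,f(u,v,z))
g=lambda u,v,z:plane("side",250+u/3.5,95+v/3.5,z)
for n,u,v,z in [("rimFR",250,250,136),("rimFL",318,122,136),("rimBR",397,290,136),("cap",198,440,110),("botFR",248,322,0),("lidR",418,148,295),("lidL",475,25,295)]: print(n,g(u,v,z))
# bottle cap blue
hsv=cv2.cvtColor(cv2.imread("pics/top0.png"),cv2.COLOR_BGR2HSV)
m=cv2.inRange(hsv,(105,120,60),(125,255,255)); m[:, :340]=0;m[:,375:]=0;m[:195]=0;m[:222]=m[:222]
c=max(cv2.findContours(m,0,1)[0],key=cv2.contourArea);print(cv2.minAreaRect(c),plane("top",*cv2.minAreaRect(c)[0],108))
```

```text
rimFL [414.7 287.6 136. ]
rimFR [426.7  54.7 136. ]
rimBL [573.5 303.7 136. ]
rimBR [589.8  79.5 136. ]
tipBL [550.5 291.8  96. ]
tipBR [557.4 172.1  96. ]
tipFR [468.3 164.6  96. ]
tipFL [463.  285.9  96. ]
stBL [559.9 166.9 102. ]
stBR [570.4  83.4 102. ]
stFR [478.4  76.6 102. ]
stFL [467.9 161.1 102. ]
cap [ 491.3 -153.1  110. ]
bBL [524.7 -61.6  74. ]
bBR [ 507.3 -248.6   74. ]
bFR [ 452.5 -244.3   74. ]
bFL [475.4 -56.5  74. ]
lidL [574.6 301.1 295. ]
lidR [608.2  83.  295. ]
tab [467.3 225.8  64. ]
purpB [650.6 171.3  96. ]
timer [677.   10.5  18. ]
rimFR [441.8  69.1 136. ]
rimFL [419.3 292.5 136. ]
rimBR [596.4  75.6 136. ]
cap [ 495.6 -153.5  110. ]
botFR [422.7  98.1   0. ]
lidR [598.6  93.5 295. ]
lidL [581.  303.3 295. ]
((356.5, 209.5), (11.0, 11.0), 90.0) [ 493.1 -150.7  108. ]
```

```bash
cat > ov.py <<'E'
from h import *
def L2W(P,l):
    x,y,t=P;c,s=np.cos(t),np.sin(t);return [x+c*l[0]-s*l[1],y+s*l[0]+c*l[1],l[2]]
def overlay(name,P,boxes,out,crops):
    ims=[]
    for cam,src,(u0,u1,v0,v1),k in crops:
        im=cv2.resize(src[v0:v1,u0:u1],None,fx=k,fy=k,interpolation=cv2.INTER_CUBIC)
        for (P_,xs,ys,z,col) in boxes:
            pts=[proj(cam,L2W(P_,(xs[i],ys[j],z))) for i,j in((0,0),(1,0),(1,1),(0,1))]
            cv2.polylines(im,[np.int32([((p[0]+.5-u0)*k,(p[1]+.5-v0)*k) for p in pts])],True,col,1)
        ims.append(im)
    H=max(i.shape[0] for i in ims)
    cv2.imwrite(out,np.hstack([cv2.copyMakeBorder(i,0,H-i.shape[0],0,0,0) for i in ims]))
E
python3 - <<'E'
from ov import *
P=(506,185,.08);B=(492.5,-152,-.1)
overlay("",P,[(P,(-81.5,81.5),(-114.5,114.5),137,(0,0,255)),(P,(-81.5,81.5),(-114.5,114.5),0,(0,255,255)),(B,(-18,18),(-20,20),110,(0,255,0)),(B,(-28,28),(-95,95),74,(0,255,0))],"pics/ov.png",[("top",cv2.imread("pics/top0.png"),(208,392,165,240),2.6),("side",cv2.imread("pics/side0.png"),(280,395,95,265),2.7)] if 0 else [("top",cv2.imread("pics/top0.png"),(210,300,165,240),5),("side",cv2.imread("pics/side0.png"),(315,382,120,210),5)])
E
```

```text
(no output)
```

View pics/ov.png

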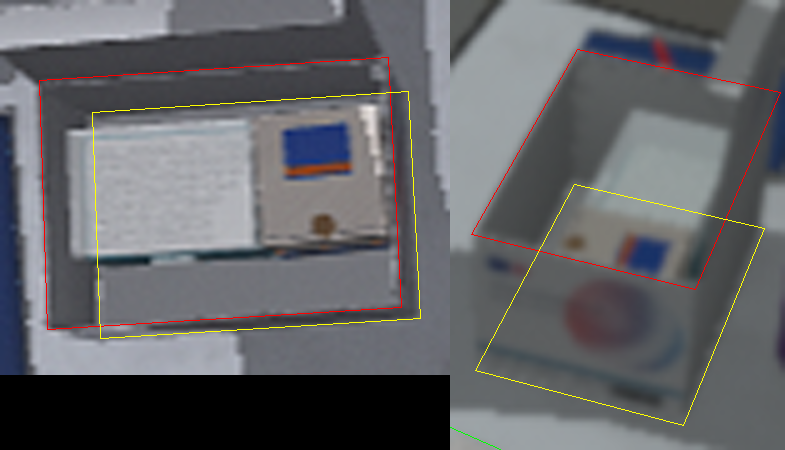

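The overlay fits to about 3 mm. The rim and base lines match in both views, so I take the carton at (506,185) with yaw 0.08. I'm moving now.

apply_moves(series="0 0 0 0 0 -0.09 1;0 0 0 0 0 -0.09 1;0 0 0 0 0 -0.09 1;0 0 0 0 0 -0.09 1;-1.7 -3.6 0 0 0 0 1;-1.7 -3.6 0 0 0 0 1;-1.7 -3.6 0 0 0 0 1;-1.7 -3.6 0 0 0 0 1;-1.7 -3.6 0 0 0 0 1;-1.7 -3.6 0 0 0 0 1", squeeze=40)

```text
clock: 0.93
eef_pos: [293.1, 390.8, 248.1]
tcp_rot: [-3.141, -0.0, -3.064]
contact_force: [0.7, 0.2, 0.1]
opening: -0.003
```

apply_moves(series="-1.7 -3.6 0 0 0 0 1;-1.7 -3.6 0 0 0 0 1;-1.7 -3.6 0 0 0 0 1;-1.7 -3.6 0 0 0 0 1;-1.7 -3.6 0 0 0 0 1;-1.7 -3.6 0 0 0 0 1;-1.7 -3.6 0 0 0 0 1;-1.7 -3.6 0 0 0 0 1;0 0 0 0 0 0 1;0 0 0 0 0 0 1")

```text
clock: 1.77
eef_pos: [451.1, 114.2, 248.0]
tcp_rot: [-3.142, -0.001, -3.069]
contact_force: [-0.6, -0.3, -0.4]
opening: 0.003
```

apply_moves(series="0 0 2.1 0 0 0 1;0 0 2.1 0 0 0 1;0 0 2.1 0 0 0 1;0 0 2 0 0 0 1;0 0 0 0 0 0 1;0 0 0 0 0 0 1;0 0 0 0 0 0 1;0 0 0 0 0 0 1;0 0 0 0 0 0 1;0 0 0 0 0 0 1")

```text
clock: 2.6
eef_pos: [451.1, 116.3, 166.2]
tcp_rot: [3.141, 0.002, -3.064]
contact_force: [-0.5, -1.8, 0.6]
opening: 0.003
```

Run:
```python
from ov import *
P=(506,185,.08)
t=r.grab_frame("top");s=r.grab_frame("side")
p=r.sense()["eef_pos"];T=(p[0],p[1],.0726)
overlay("",P,[(P,(-79,80),(-112,112),136,(0,0,255)),(T,(-11,11),(-14,14),p[2]-17,(0,255,0)),(T,(-11,11),(-14,14),71,(0,255,255))],"pics/ov2.png",[("top",t,(210,300,165,240),5),("side",s,(315,382,90,210),5)])
```

```text
(no output)
```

View pics/ov2.png

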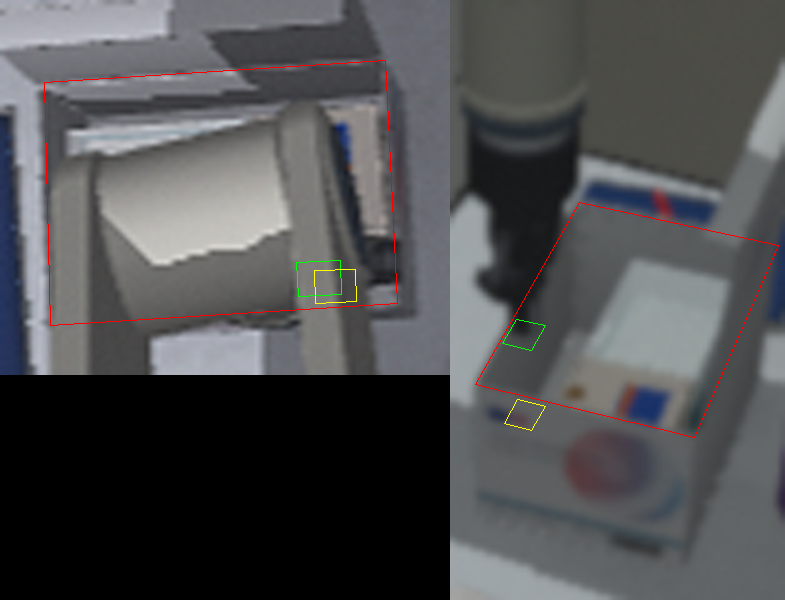

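The finger (side crop 515,335) lies just inside the front wall as predicted. I'm descending into the gap.

apply_moves(series="0 0 1 0 0 0 1;0 0 1 0 0 0 1;0 0 1 0 0 0 1;0 0 1 0 0 0 1;0 0 1 0 0 0 1;0 0 1 0 0 0 1;0 0 0.9 0 0 0 1;0 0 0.8 0 0 0 1;0 0 0 0 0 0 1;0 0 0 0 0 0 1")

```text
clock: 3.53
eef_pos: [450.3, 116.0, 87.8]
tcp_rot: [-3.141, -0.001, -3.064]
contact_force: [-0.0, 0.3, -0.2]
opening: 0.003
```

apply_moves(series="-0.3 0 0 0 0 0 1;-0.3 0 0 0 0 0 1;-0.3 0 0 0 0 0 1;-0.3 0 0 0 0 0 1;-0.3 0 0 0 0 0 1;-0.3 0 0 0 0 0 1;-0.3 0 0 0 0 0 1;-0.3 0 0 0 0 0 1;-0.3 0 0 0 0 0 1;-0.3 0 0 0 0 0 1")

```text
clock: 4.37
eef_pos: [480.6, 118.3, 88.2]
tcp_rot: [-3.142, -0.0, -3.064]
contact_force: [-2.5, -0.1, 2.3]
opening: 0.001
```

apply_moves(series="-0.2 0 0 0 0 0 1;-0.2 0 0 0 0 0 1;-0.1 0 0 0 0 0 1;-0.1 0 0 0 0 0 1;0 0 0 0 0 0 1;0 0 0 0 0 0 1;0 0 0 0 0 0 1;0 0 0 0 0 0 1;0 0 0 0 0 0 1;0 0 0 0 0 0 1")

```text
clock: 5.2
eef_pos: [486.6, 118.8, 88.4]
tcp_rot: [3.142, 0.0, -3.064]
contact_force: [0.3, -0.3, -0.4]
opening: -0.0
```

apply_moves(series="-0.1 0 0 0 0 0 1;-0.1 0 0 0 0 0 1;-0.1 0 0 0 0 0 1;-0.1 0 0 0 0 0 1;0 0 0 0 0 0 1;0 0 0 0 0 0 1;0 0 0 0 0 0 1;0 0 0 0 0 0 1;0 0 0 0 0 0 1;0 0 0 0 0 0 1")

```text
clock: 6.03
eef_pos: [490.3, 119.1, 88.2]
tcp_rot: [-3.142, -0.0, -3.064]
contact_force: [-4.1, 0.7, 1.5]
opening: 0.0
```

apply_moves(series="-0.1 0 0 0 0 0 1;-0.1 0 0 0 0 0 1;-0.1 0 0 0 0 0 1;0 0 0 0 0 0 1;0 0 0 0 0 0 1;0 0 0 0 0 0 1;0 0 0 0 0 0 1;0 0 0 0 0 0 1;0 0 0 0 0 0 1;0 0 0 0 0 0 1")

```text
clock: 6.87
eef_pos: [490.4, 119.2, 87.8]
tcp_rot: [-3.141, -0.006, -3.064]
contact_force: [-13.5, 1.4, 9.7]
opening: 0.006
```

apply_moves(series="1.3 0 0 0 0 0 1;1.3 0 0 0 0 0 1;1.2 0 0 0 0 0 1;0 0 0 0 0 0 1;0 2.2 0 0 0 0 1;0 2.2 0 0 0 0 1;0 2.2 0 0 0 0 1;0 2.2 0 0 0 0 1;0 2.0 0 0 0 0 1;0 0 0 0 0 0 1")

```text
clock: 7.7
eef_pos: [448.7, 227.3, 88.8]
tcp_rot: [3.14, 0.003, -3.063]
contact_force: [0.0, 0.4, -0.2]
opening: 0.002
```

apply_moves(series="-0.3 0 0 0 0 0 1;-0.3 0 0 0 0 0 1;-0.3 0 0 0 0 0 1;-0.3 0 0 0 0 0 1;-0.3 0 0 0 0 0 1;-0.3 0 0 0 0 0 1;-0.3 0 0 0 0 0 1;-0.3 0 0 0 0 0 1;-0.3 0 0 0 0 0 1;-0.3 0 0 0 0 0 1")

```text
clock: 8.53
eef_pos: [477.4, 226.4, 88.3]
tcp_rot: [-3.142, -0.0, -3.064]
contact_force: [-1.3, -0.2, 1.6]
opening: -0.002
```

apply_moves(series="-0.2 0 0 0 0 0 1;-0.2 0 0 0 0 0 1;-0.1 0 0 0 0 0 1;0 0 0 0 0 0 1;0 0 0 0 0 0 1;0 0 0 0 0 0 1;0 0 0 0 0 0 1;0 0 0 0 0 0 1;0 0 0 0 0 0 1;0 0 0 0 0 0 1")

```text
clock: 9.37
eef_pos: [481.7, 226.6, 88.1]
tcp_rot: [-3.141, -0.001, -3.064]
contact_force: [-5.5, -1.5, 1.4]
opening: -0.003
```

apply_moves(series="-0.1 0 0 0 0 0 1;-0.1 0 0 0 0 0 1;-0.1 0 0 0 0 0 1;-0.1 0 0 0 0 0 1;0 0 0 0 0 0 1;0 0 0 0 0 0 1;0 0 0 0 0 0 1;0 0 0 0 0 0 1;0 0 0 0 0 0 1;0 0 0 0 0 0 1")

```text
clock: 10.2
eef_pos: [482.3, 226.2, 88.0]
tcp_rot: [-3.14, -0.008, -3.065]
contact_force: [-19.3, -2.8, 15.4]
opening: -0.0
```

apply_moves(series="1 0 0 0 0 0 1;1 0 0 0 0 0 1;0 0 1 0 0 0 1;0 0 3 0 0 0 1;0 0 0 0 0 0 1;0 0 0 0 0 0 1;0 0 0 0 0 0 1;0 0 0 0 0 0 1;0 0 0 0 0 0 1;0 0 0 0 0 0 1")

```text
clock: 11.03
eef_pos: [466.8, 225.8, 49.1]
tcp_rot: [3.141, 0.001, -3.064]
contact_force: [-0.9, 0.7, -0.2]
opening: -0.001
```

I got the sign wrong: that move went down 4 cm, but the forces show nothing was touched. I'm going straight up now.

apply_moves(series="0 0 -1 0 0 0 1;0 0 -2 0 0 0 1;0 0 -3 0 0 0 1;0 0 -4 0 0 0 1;0 0 -4 0 0 0 1;0 0 -2 0 0 0 1;0 0 0 0 0 0.09 1;0 0 0 0 0 0.088 1;-0.6 -3.7 0 0 0 0 -1;-0.6 -3.7 0 0 0 0 -1")

```text
clock: 11.87
eef_pos: [470.7, 151.1, 209.7]
tcp_rot: [3.141, 0.002, 3.044]
contact_force: [0.6, -0.2, 0.7]
opening: 0.27
```

Run:
```python
from ov import *
t=r.grab_frame("top");s=r.grab_frame("side");print(r.sense()["eef_pos"],r.sense()["tcp_rot"])
P=(505,185,.085)
overlay("",P,[(P,(-79,80),(-112,112),136,(0,0,255)),(P,(-8,80),(-107,-23),102,(0,255,0)),(P,(-6,80),(-18,104),96,(0,255,255))],"pics/ov3.png",[("top",t,(210,300,165,240),5),("side",s,(315,382,90,210),5)])
```

```text
[470.2478134  147.15017498 209.21682947] [-3.14030509e+00  3.33798174e-04  3.03860355e+00]
```

View pics/ov3.png

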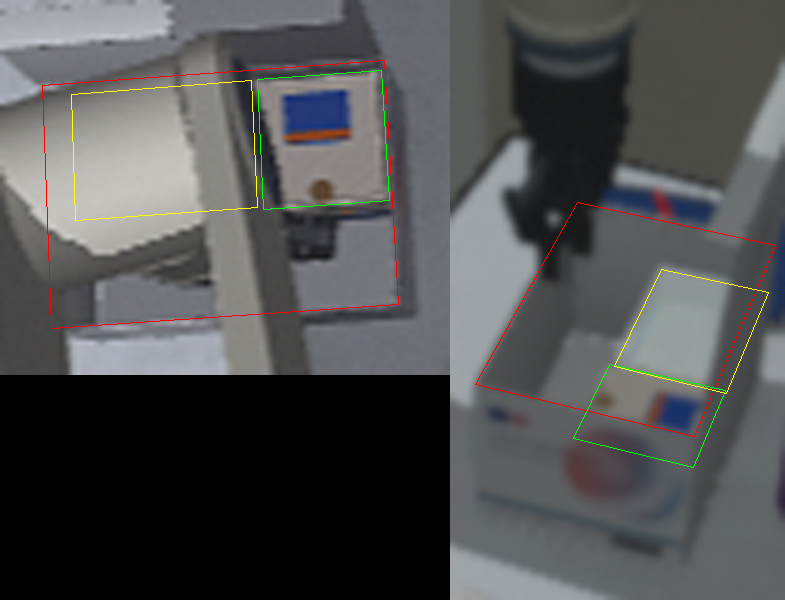

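Both boxes sit flat against the back wall, matching the overlay lines. Next is the bottle.

apply_moves(series="-0.66 -3.69 0 0 0 0 -1;-0.66 -3.69 0 0 0 0 -1;-0.66 -3.69 0 0 0 0 -1;-0.66 -3.69 0 0 0 0 -1;-0.66 -3.69 0 0 0 0 -1;-0.66 -3.69 0 0 0 0 -1;-0.66 -3.69 0 0 0 0 -1;-0.66 -3.69 0 0 0 0 -1;0 0 0 0 0 0 -1;0 0 0 0 0 0 -1")

```text
clock: 12.8
eef_pos: [493.6, -149.8, 209.0]
tcp_rot: [-3.142, 0.001, 3.037]
contact_force: [-0.4, 1.4, 1.1]
opening: 1.0
```

apply_moves(series="0 -0.2 2 0 0 0 -1;0 0 2 0 0 0 -1;0 0 2 0 0 0 -1;0 0 1.5 0 0 0 -1;0 0 1.3 0 0 0 -1;0 0 1 0 0 0 -1;0 0 1 0 0 0 -1;0 0 0 0 0 0 -1;0 0 0 0 0 0 -1;0 0 0 0 0 0 -1")

```text
clock: 13.63
eef_pos: [493.8, -150.2, 100.9]
tcp_rot: [-3.141, 0.001, 3.041]
contact_force: [-0.2, 0.1, -0.4]
opening: 0.998
```

apply_moves(series="0 0 0 0 0 0 1;0 0 0 0 0 0 1;0 0 0 0 0 0 1;0 0 0 0 0 0 1;0 0 0 0 0 0 1;0 0 0 0 0 0 1;0 0 0 0 0 0 1;0 0 0 0 0 0 1;0 0 0 0 0 0 1;0 0 0 0 0 0 1", squeeze=40)

```text
clock: 14.47
eef_pos: [493.8, -150.6, 100.9]
tcp_rot: [-3.141, 0.001, 3.041]
contact_force: [-0.7, -1.2, 6.2]
opening: 0.461
```

apply_moves(series="0 0 -0.5 0 0 0 1;0 0 -1.5 0 0 0 1;0 0 -2 0 0 0 1;0 0 -2.5 0 0 0 1;0 0 -2.5 0 0 0 1;0 0 -2.5 0 0 0 1;0 0 -2.5 0 0 0 1;0 0 -2 0 0 0 1;0 0 -1 0 0 0 1;0 0 0 0 0 0 1", squeeze=60)

```text
clock: 15.3
eef_pos: [494.1, -150.5, 272.3]
tcp_rot: [-3.141, 0.003, 3.041]
contact_force: [-0.2, -0.8, -3.7]
opening: 0.459
```

Run:
```python
from ov import *
t=r.grab_frame("top");s=r.grab_frame("side");e=r.sense();p=e["eef_pos"];print(p,e["tcp_rot"],e["contact_force"],e["opening"],e["wrist_torque"])
z=p[2]-100.9
B=(p[0],p[1],e["tcp_rot"][2]-np.pi)
overlay("",B,[(B,(-28,28),(-95,95),z+74,(0,255,0)),(B,(-28,28),(-95,95),z,(0,255,255))],"pics/ov4.png",[("top",t,(310,390,170,230),5),("side",s,(240,320,110,230),5)])
```

```text
[ 492.75383538 -150.11590561  269.44246043] [ 3.14138046e+00 -9.03854703e-04  3.04074356e+00] [-0.24441982  0.15191365 -3.17669131] 0.4607705550428556 [-0.01478564  0.05345954  0.02095296]
```

View pics/ov4.png

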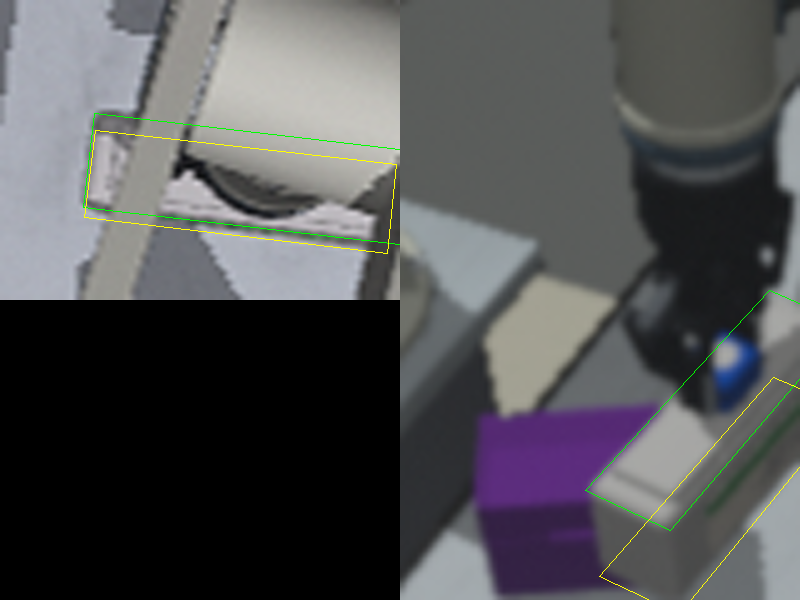

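The bottle hangs level, about 2–3 mm in +x of the tool. The near body corner at side crop (590,488) is close to the predicted (586,490). I'm carrying it over the gap.

apply_moves(series="0 0 0 0 0 -0.093 1;0 0 0 0 0 -0.093 1;0 2.5 0 0 0 0 1;0.1 3 0 0 0 0 1;0.1 3 0 0 0 0 1;0.1 3 0 0 0 0 1;0.1 3 0 0 0 0 1;0.1 3 0 0 0 0 1;0.1 3 0 0 0 0 1;0.1 3 0 0 0 0 1")

```text
clock: 16.23
eef_pos: [464.8, 84.5, 268.3]
tcp_rot: [-3.141, -0.003, -3.056]
contact_force: [-0.3, 0.6, -2.0]
opening: 0.455
```

apply_moves(series="0.1 3 0 0 0 0 1;0 3 0 0 0 0 1;0 2.3 0 0 0 0 1;0 1.5 0 0 0 0 1;0 0 0 0 0 0 1;0 0 0 0 0 0 1;0 0 0 0 0 0 1;0 0 0 0 0 0 1;0 0 0 0 0 0 1;0 0 0 0 0 0 1")

```text
clock: 17.07
eef_pos: [457.1, 180.1, 270.2]
tcp_rot: [-3.141, -0.0, -3.058]
contact_force: [-0.2, -0.6, -2.9]
opening: 0.458
```

Run:
```python
from ov import *
t=r.grab_frame("top");s=r.grab_frame("side");e=r.sense();p=e["eef_pos"];print(p,e["tcp_rot"],e["contact_force"],e["opening"],e["wrist_torque"])
z=p[2]-100.9
B=(p[0]+2.5,p[1],e["tcp_rot"][2]%(2*np.pi)-np.pi);P=(504.5,185,.085)
print(B)
overlay("",B,[(P,(-79,80),(-112,112),136,(0,0,255)),(B,(-28,28),(-95,95),z+74,(0,255,0)),(B,(-28,28),(-95,95),z,(0,255,255))],"pics/ov5.png",[("top",t,(210,300,165,240),5),("side",s,(305,375,90,210),5)])
```

```text
[457.08740664 180.33110831 270.32084404] [-3.14154993e+00  1.18015483e-04 -3.05723837e+00] [ 1.1889042  -0.31733602 -3.18433421] 0.45811942217417423 [ 0.00374574 -0.07288084 -0.02605608]
(np.float64(459.5874066410098), np.float64(180.3311083051197), np.float64(0.08435428567532499))
```

View pics/ov5.png

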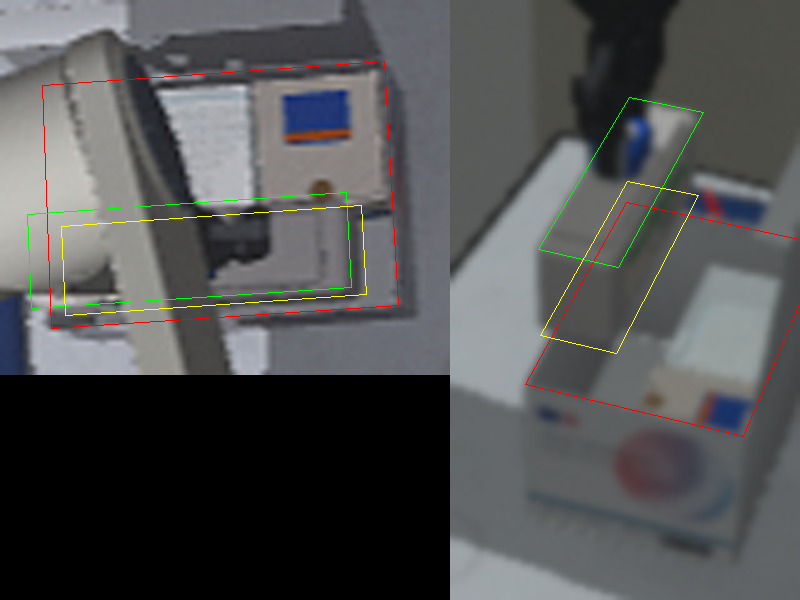

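The bottle sits inside the rim outline in both views, so I'm lowering it.

apply_moves(series="0 0 0.5 0 0 0 1;0 0 1 0 0 0 1;0 0 1 0 0 0 1;0 0 1 0 0 0 1;0 0 1 0 0 0 1;0 0 1 0 0 0 1;0 0 1 0 0 0 1;0 0 1 0 0 0 1;0 0 0.5 0 0 0 1;0 0 0 0 0 0 1")

```text
clock: 18.0
eef_pos: [456.2, 180.5, 188.8]
tcp_rot: [-3.141, -0.002, -3.056]
contact_force: [-0.7, 0.4, -2.6]
opening: 0.455
```

apply_moves(series="0 0 0.5 0 0 0 1;0 0 0.5 0 0 0 1;0 0 0.5 0 0 0 1;0 0 0.5 0 0 0 1;0 0 0.5 0 0 0 1;0 0 0.5 0 0 0 1;0 0 0.5 0 0 0 1;0 0 0.5 0 0 0 1;0 0 0 0 0 0 1;0 0 0 0 0 0 1")

```text
clock: 18.83
eef_pos: [456.8, 180.8, 150.0]
tcp_rot: [-3.141, -0.001, -3.056]
contact_force: [-0.6, -0.2, -2.3]
opening: 0.461
```

apply_moves(series="0 0 0.5 0 0 0 1;0 0 0.5 0 0 0 1;0 0 0.5 0 0 0 1;0 0 0.5 0 0 0 1;0 0 0.5 0 0 0 1;0 0 0.5 0 0 0 1;0 0 0.5 0 0 0 1;0 0 0.4 0 0 0 1;0 0 0 0 0 0 1;0 0 0 0 0 0 1")

```text
clock: 19.67
eef_pos: [456.8, 180.8, 111.0]
tcp_rot: [-3.141, -0.001, -3.056]
contact_force: [-0.3, -0.0, -3.0]
opening: 0.454
```

apply_moves(series="0 0 0.2 0 0 0 1;0 0 0.2 0 0 0 1;0 0 0.2 0 0 0 1;0 0 0 0 0 0 1;0 0 0 0 0 0 1;0 0 0 0 0 0 1;0 0 0 0 0 0 1;0 0 0 0 0 0 1;0 0 0 0 0 0 1;0 0 0 0 0 0 1")

```text
clock: 20.5
eef_pos: [457.0, 180.8, 105.3]
tcp_rot: [3.142, 0.0, -3.056]
contact_force: [0.2, -0.1, -3.5]
opening: 0.463
```

apply_moves(series="0 0 0.1 0 0 0 1;0 0 0.1 0 0 0 1;0 0 0.1 0 0 0 1;0 0 0 0 0 0 1;0 0 0 0 0 0 1;0 0 0 0 0 0 1;0 0 0 0 0 0 1;0 0 0 0 0 0 1;0 0 0 0 0 0 1;0 0 0 0 0 0 1")

```text
clock: 21.33
eef_pos: [457.1, 180.9, 102.8]
tcp_rot: [3.142, 0.0, -3.056]
contact_force: [-1.5, 0.1, 5.4]
opening: 0.458
```

The bottle is on the floor: the z force flipped to +5 N. I'm releasing it and rising.

apply_moves(series="0 0 0 0 0 0 -1;0 0 0 0 0 0 -1;0 0 0 0 0 0 -1;0 0 0 0 0 0 -1;0 0 0 0 0 0 -1;0 0 0 0 0 0 -1;0 0 -0.5 0 0 0 -1;0 0 -1 0 0 0 -1;0 0 -1.5 0 0 0 -1;0 0 -2 0 0 0 -1")

```text
clock: 22.17
eef_pos: [456.3, 180.6, 152.7]
tcp_rot: [-3.141, -0.002, -3.056]
contact_force: [0.5, -0.1, -0.6]
opening: 1.003
```

apply_moves(series="0 0 -3 0 0 0 1;0 0 -4 0 0 0 1;0 0 -4 0 0 0 1;0 0 -4 0 0 0 1;0 0 -4 0 0 0 1;0 0 0 0 0 0 1;0 0 0 0 0 0 1;0 0 0 0 0 0 1;0 0 0 0 0 0 1;0 0 0 0 0 0 1")

```text
clock: 23.0
eef_pos: [456.2, 180.5, 341.0]
tcp_rot: [-3.141, -0.002, -3.056]
contact_force: [-0.3, -0.3, -0.6]
opening: -0.002
```

Run:
```python
from ov import *
t=r.grab_frame("top");s=r.grab_frame("side");e=r.sense();p=e["eef_pos"];print(p,e["tcp_rot"],e["contact_force"])
P=(504.5,185,.085);B=(459.5,181,.084)
def lid(a):return [81-162*np.cos(a),137+162*np.sin(a)]
bx=[(P,(-79,80),(-112,112),136,(0,0,255)),(B,(-18,18),(-20,20),112,(0,255,0)),(B,(-28,28),(-95,95),76,(0,255,0))]
for a,c in((1.57,(255,255,0)),(1.75,(255,0,255)),(1.92,(0,165,255))):
    x,z=lid(a);bx.append((P,(x,x),(-112,112),z,c))
overlay("",P,bx,"pics/ov6.png",[("top",t,(205,300,150,240),4),("side",s,(305,400,90,210),4)])
```

```text
[456.5256501  180.65496436 341.17231642] [-3.14096266e+00 -2.07920465e-03 -3.05640702e+00] [ 0.31484775 -0.49712504 -0.04871193]
```

View pics/ov6.png

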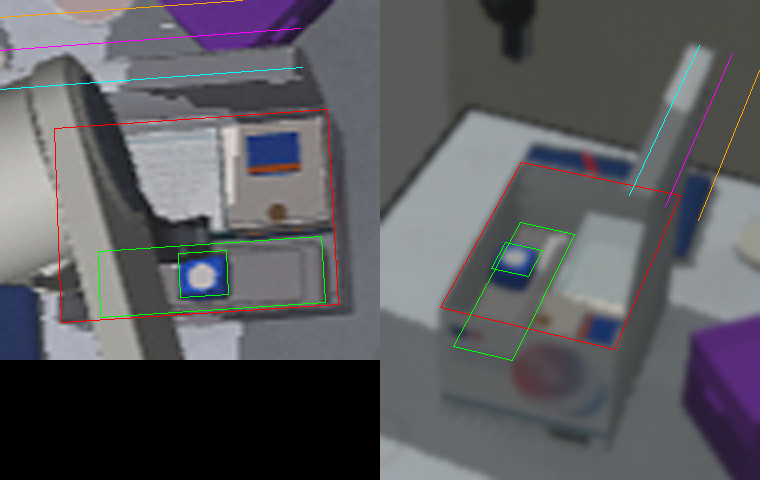

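The boxes, bottle and cap match the overlay. The lid is near upright, about 1.6 rad. I'm going over it and down behind.

apply_moves(series="-2.4 0 0 0 0 0 1;-3.4 0 0 0 0 0 1;-3.4 0 0 0 0 0 1;-3.4 0 0 0 0 0 1;-3.4 0 0 0 0 0 1;-1.4 0 0 0 0 0 1;0 0 0 0 0 0 1;0 0 0 0 0 0 1;0 0 2 0 0 0 1;0 0 2.8 0 0 0 1")

```text
clock: 23.93
eef_pos: [630.5, 196.0, 296.4]
tcp_rot: [3.141, 0.004, -3.056]
contact_force: [0.3, -0.4, -0.5]
opening: 0.0
```

apply_moves(series="1 0 0 0 0 0 1;1 0 0 0 0 0 1;1 0 0 0 0 0 1;0.8 0 0 0 0 0 1;0.7 0 0 0 0 0 1;0.7 0 0 0 0 0 1;0.7 0 0 0 0 0 1;0 0 0 0 0 0 1;0 0 0 0 0 0 1;0 0 0 0 0 0 1")

```text
clock: 24.77
eef_pos: [571.8, 190.7, 294.4]
tcp_rot: [3.142, 0.0, -3.056]
contact_force: [-0.5, -0.5, -0.2]
opening: -0.002
```

apply_moves(series="0.75 0 0.2 0 0 0 1;0.75 0 0.3 0 0 0 1;0.75 0 0.3 0 0 0 1;0.75 0 0.3 0 0 0 1;0.75 0 0.4 0 0 0 1;0.75 0 0.4 0 0 0 1;0.7 0 0.5 0 0 0 1;0.7 0 0.6 0 0 0 1;0.7 0 0.6 0 0 0 1;0.6 0 0.6 0 0 0 1")

```text
clock: 25.6
eef_pos: [498.9, 184.4, 251.6]
tcp_rot: [-3.142, -0.0, -3.056]
contact_force: [-0.4, 0.2, 1.0]
opening: 0.004
```

apply_moves(series="0.5 0 0.6 0 0 0 1;0.5 0 0.6 0 0 0 1;0.4 0 0.6 0 0 0 1;0.4 0 0.6 0 0 0 1;0.4 0 0.6 0 0 0 1;0.4 0 0.6 0 0 0 1;0.3 0 0.6 0 0 0 1;0.3 0 0.6 0 0 0 1;0.2 0 0.6 0 0 0 1;0.1 0 0.6 0 0 0 1")

```text
clock: 26.43
eef_pos: [464.6, 181.5, 191.7]
tcp_rot: [-3.142, -0.0, -3.056]
contact_force: [-0.2, -0.1, -0.0]
opening: -0.001
```

apply_moves(series="0.3 0 0.4 0 0 0 1;0.3 0 0.5 0 0 0 1;0.2 0 0.5 0 0 0 1;0.1 0 0.4 0 0 0 1;0.1 0 0.4 0 0 0 1;0 0 0.3 0 0 0 1;0 0 0.3 0 0 0 1;0 0 0 0 0 0 1;0 0 0 0 0 0 1;0 0 0 0 0 0 1")

```text
clock: 27.27
eef_pos: [455.2, 180.7, 164.4]
tcp_rot: [3.142, 0.0, -3.056]
contact_force: [0.7, 0.7, 0.0]
opening: 0.005
```

apply_moves(series="0.4 0 0.2 0 0 0 1;0.4 0 0.2 0 0 0 1;0.4 0 0.1 0 0 0 1;0.3 0 0.1 0 0 0 1;0 0 0.1 0 0 0 1;0 0 0.1 0 0 0 1;0 0 0 0 0 0 1;0 0 0 0 0 0 1;0 0 0 0 0 0 1;0 0 0 0 0 0 1")

```text
clock: 28.1
eef_pos: [440.2, 179.4, 156.3]
tcp_rot: [3.142, 0.0, -3.056]
contact_force: [-0.1, -0.0, 0.0]
opening: -0.003
```

Run:
```python
from ov import *
t=r.grab_frame("top");s=r.grab_frame("side")
P=(504.5,185,.085)
overlay("",P,[(P,(-81.5,81.5),(-114.5,114.5),138,(0,0,255))],"pics/ov7.png",[("top",t,(205,300,160,240),4),("side",s,(305,400,90,210),4)])
```

```text
(no output)
```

View pics/ov7.png

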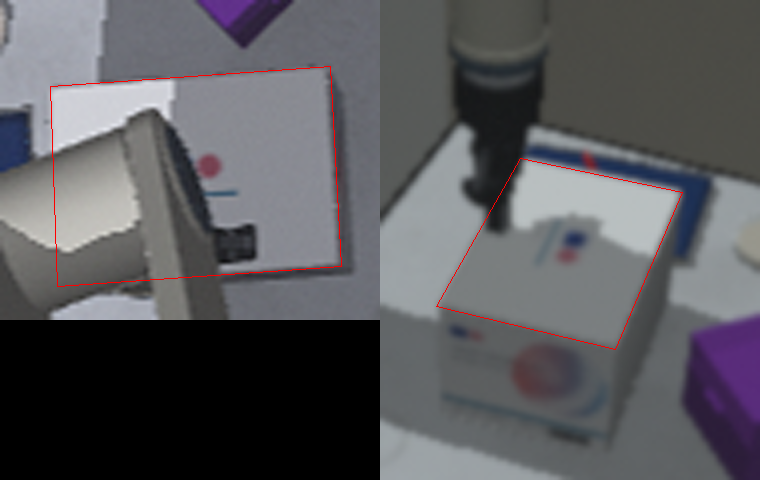

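The lid looks flush with the rim outline. I'll press gently to make sure, then rise clear.

apply_moves(series="0 0 0.1 0 0 0 1;0 0 0.1 0 0 0 1;0 0 0.1 0 0 0 1;0 0 0.1 0 0 0 1;0 0 0.1 0 0 0 1;0 0 0 0 0 0 1;0 0 0 0 0 0 1;0 0 0 0 0 0 1;0 0 0 0 0 0 1;0 0 0 0 0 0 1")

```text
clock: 29.03
eef_pos: [440.3, 179.6, 153.9]
tcp_rot: [3.141, 0.001, -3.056]
contact_force: [-11.2, -4.1, 37.7]
opening: -0.003
```

apply_moves(series="0 0 -0.5 0 0 0 1;0 0 -1 0 0 0 1;0 0 -2 0 0 0 1;0 0 -3 0 0 0 1;0 0 -3 0 0 0 1;3 0 -2 0 0 0 1;3 0 0 0 0 0 1;3 0 0 0 0 0 1;3 0 0 0 0 0 1;0 0 0 0 0 0 1")

```text
clock: 29.87
eef_pos: [315.7, 167.9, 265.9]
tcp_rot: [-3.141, -0.003, -3.056]
contact_force: [0.4, 0.2, -0.6]
opening: -0.001
```

Run:
```python
from ov import *
t=r.grab_frame("top");s=r.grab_frame("side");print(r.sense()["contact_force"],r.sense()["eef_pos"])
P=(504.5,185,.085)
overlay("",P,[(P,(-81.5,81.5),(-114.5,114.5),138,(0,0,255))],"pics/ov8.png",[("top",t,(205,300,160,240),4),("side",s,(305,400,90,210),4)])
```

```text
[-0.06731446 -0.0808082  -0.62095323] [320.10020203 169.25247087 266.78130382]
```

View pics/ov8.png

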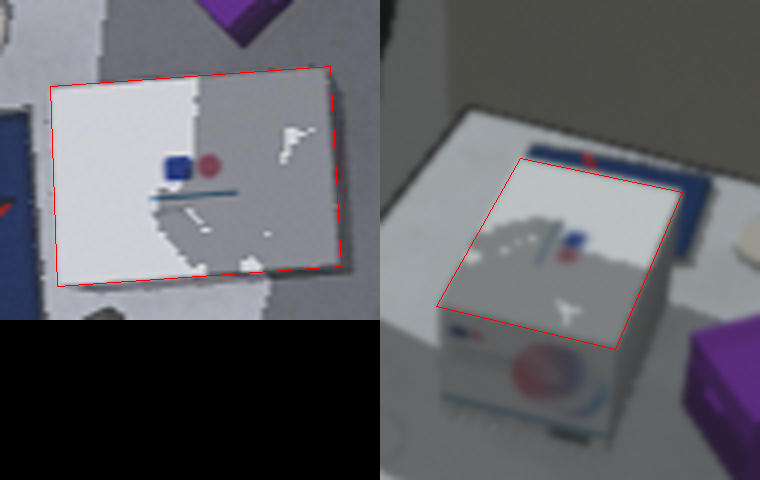

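With the arm clear, the lid lies exactly on the rim outline in both views: shut and flat.

```bash
python3 -c "
from rig import r
print(r.sign_off())"
```

```text
the job is handed in; nothing more can be done
None
```

The kit is packed and handed in after about 30 s of robot time. I pushed the strip carton and the tip box back until each met the back wall. Then I lowered the bottle by its cap onto the carton floor before letting go, and pulled the lid over and pressed it shut.

- **Pieces:** With the lid still open, the box tops and the bottle cap matched the predicted outlines in both views. The tip box was partly hidden by the arm from above. I could not look inside once the lid was shut.
- **Lid:** With the arm clear, the shut lid lay on the rim outline in both pictures and did not spring up.
- **Slip:** One retreat move went 4 cm down inside the carton because I got the sign wrong. The forces showed no contact, and a picture afterwards showed the boxes still in place.
- **Forces:** The highest reading was about 38 N along z (39 N in all), with the fingertips pressing the lid. That is close to the 40 N limit, which applies to the gripper's body.
- **Carton position:** The camera and touch estimates differed by about 2–3 mm in x. I used the middle value.
- **Bystanders:** I never moved the arm to any of the other things on the bench, but I did not check each one in a final picture. I viewed 11 pictures, one over the budget.

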